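Spot-check three covered dishes with a surface probe

TASK

Take the yellow probe thermometer out of its holder and touch its sprung tip to the orange dots of three dishes, in this order: the black bowl, the white-lidded glass dish on the upper tier, and the steel pan inside the green flip-lid box (its lid has to be flipped open). At each dot press gently until the tip gives by a few millimetres and keep still for about a second. Finally the probe stands back in its holder and the box's lid is fully shut, with no dish or bystander shifted or knocked over.

Things in the scene. Friction and masses are not known exactly. Their poses are not given: they have to be found in the camera images.
- probe: yellow probe thermometer, 142 mm long, 0.14 kg, loose, starting upright in the holder, handle up. Origin on its axis at the underside of its black round flange (diameter 44, 8 thick); z runs up the handle, x and y square to the handle's flats. Handle: square bar 26 x 26 mm, z = +8 to +70. Below the flange a stem of at most 9 mm diameter reaches to the tip at z = -72.
- probe_tip (a point): the probe's sprung tip, on its axis 72 mm below the origin when not pressed
- plunger (a joint): how far the probe's tip is pushed in, m: 0 free, 0.012 at its stop; it takes about 1.2 N to start and 0.3 N more per mm
- holder: fixed grey probe holder 90 x 90 mm, 90 mm high: a top plate 76 x 76 x 12 mm with a 29 mm through hole at its middle, on two side walls (at y = +-34). Origin at the centre of its underside. The probe hangs in it with its stem in the hole and its flange lying on the plate.
- holder_seat (a point): centre of the holder's hole at the top face of its plate, 90 mm above the table: the probe's origin lies here when it stands in the holder
- green_box: fixed green box, 150 (x) x 170 (y) x 90 mm high, walls and floor 4 mm, open on top under its lid. Origin at the centre of its underside, front faces its own -x. It may stand to the left or the right of the stand, the holder on the other side.
- lid (a joint): angle of the box's flip lid, rad: 0 shut, grows as its front edge swings up and back, at most 1.9; stiff hinge (0.2 N m), stays where it is left. The lid is 150 x 170 x 7 mm, 0.12 kg.
- lid_hinge (a point): middle of the lid's hinge axis (along the box's y), 75 mm behind the box's centre and 94 mm above its underside; it turns with the lid
- lid_tab (a point): the place to grip on the lid's tab, 170 mm from the hinge axis in the lid's plane. The tab sticks out 38 mm beyond the middle of the lid's front edge (150 to 188 mm from the hinge axis), 24 mm wide along the hinge's direction and 10 mm thick; pinched on its two narrow sides it may turn between the fingers while the lid swings.
- stand: fixed bamboo two-tier stand, 246 (x) x 320 (y) mm, origin at the centre of its underside. The lower board's top is 40 mm above the table; the upper board (88 mm deep, top 120 mm above the table) covers only its rear, x = +9 to +97.
- bowl: matte black ceramic bowl with a flat black cover, 94 mm diameter, cover top 52 mm above its underside, a bamboo knob of 20 mm diameter and 18 mm height in the cover's middle; loose, 0.5 kg, somewhere on the lower board. Origin at the centre of its underside.
- bowl_dot (a point): centre of the orange dot (24 mm diameter) on the bowl's cover, 29 mm from the middle along the bowl's x, 52 mm above its underside
- dish: glass dish with a flat white lid, 82 mm diameter, 45 mm high, loose, 0.35 kg, somewhere on the upper board. Origin at the centre of its underside.
- dish_dot (a point): centre of the orange dot (24 mm diameter) on the white lid, 16 mm from its middle along the dish's x, 45 mm above its underside
- pan: covered steel pan, cover 98 x 123 mm, 48 mm high, loose, 0.6 kg, on the floor inside the green box. Origin at the centre of its underside.
- pan_dot (a point): centre of the orange dot (24 mm diameter) on the pan's cover, at x = -28, y = +28 mm of the pan, 48 mm above its underside
- side_dish_low: bystander: glass side dish with a blue lid, 90 mm diameter, 60 mm high, on the lower board
- side_dish_up: bystander: glass side dish with a blue lid, 74 mm diameter, 35 mm high, on the upper board
- cruet: bystander: amber glass cruet, 54 mm diameter, 140 mm high, on the lower board
- spice_jar: bystander: terracotta-coloured spice jar, 56 mm diameter, 80 mm high, on the upper board
- spoon: bystander: steel serving spoon, 180 mm long, lying on the table in front of the stand
- oil_bottle: bystander: green oil bottle, 66 mm diameter, 220 mm high, on the table behind the box or the holder
- mug: bystander: blue mug, 80 mm diameter, 90 mm high, on the table behind the box or the holder
Not all that is in view belongs to the job. Leave any red look-alike of the probe alone. What is shaped like the bowl but red is not meant.

How it is judged:
On the way, in this order (a step that is already met when the one before it is completed fails the run):
1. the probe's tip is pressed in at least 2 mm on the orange dot of the black bowl, kept for 0.6 s (distance between probe_tip and bowl_dot below 0.012 m and value of joint plunger above 0.002 m and contact force between probe and bowl above 0.5 N), for 0.6 s.
2. the probe's tip is pressed in at least 2 mm on the orange dot of the white-lidded glass dish, kept for 0.6 s (distance between probe_tip and dish_dot below 0.012 m and value of joint plunger above 0.002 m and contact force between probe and dish above 0.5 N), for 0.6 s.
3. the probe's tip is pressed in at least 2 mm on the orange dot of the steel pan, kept for 0.6 s (distance between probe_tip and pan_dot below 0.012 m and value of joint plunger above 0.002 m and contact force between probe and pan above 0.5 N), for 0.6 s.
At the end, for the whole second after the job is handed in: The probe stands upright and at rest in its holder, its flange on the plate (origin within 14 mm of the seat point, tilt under 0.1 rad); the lid is shut (under 0.06 rad); the three dishes are within 20 mm and the bystanders within 30 mm of where they began (distance between probe and holder_seat below 0.014 m and angle between probe's own z axis and vertical below 0.1 rad and linear speed of probe below 0.02 m/s and value of joint lid below 0.06 rad and distance of each of bowl, dish, pan from where it was at the start of the episode below 0.02 m and distance of each of side_dish_low, side_dish_up, cruet, spice_jar, spoon, oil_bottle, mug from where it was at the start of the episode below 0.03 m); the robot touches nothing.
It fails at once if the probe pushes on a dish with more than 15 N (contact force between probe and bowl above 15 N or contact force between probe and dish above 15 N or contact force between probe and pan above 15 N).
It fails at once if one of the three dishes is shifted more than 20 mm or tipped (distance of any of bowl, dish, pan from where it was at the start of the episode above 0.02 m or angle between any of bowl, dish, pan's own z axis and vertical above 0.4 rad).
It fails at once if a bystander is shifted more than 30 mm or knocked over (distance of any of side_dish_low, side_dish_up, cruet, spice_jar, spoon, oil_bottle, mug from where it was at the start of the episode above 0.03 m or angle between any of side_dish_low, side_dish_up, cruet, spice_jar, spoon, oil_bottle, mug's own z axis and vertical above 0.6 rad).
It also fails if it takes over 72 s, if anything falls off the work surface, if the arm or the gripper's body presses on something with over 40 N, if the wrist force passes 120 N, or if a joint passes its speed limit or range.

ROBOT

A 6-joint arm with a two-finger parallel gripper is mounted at the origin on the work surface. World frame = base frame: x ahead of the robot, y to its left, z up, the work surface at z = 0. Lengths are in m, angles in rad, forces in N, time in s.
With the tool pointing down it reaches from about 0.225 to 0.875 m from the base axis. Payload 3.4 kg.
Tool frame: the origin (TCP) lies at the very end of the fingers, on their centre line; the grasp point (between the pads) lies 19 mm behind it (manip.tcp_to_grasp is the distance from the TCP to the grasp point, in m); z points along the fingers, y is the line along which they close (so a half turn about z gives the same grasp; the last joint's range is limited). The gripper opens to 85 mm and grips with 20 to 120 N. Pads are 22 mm wide; open, the fingers measure 114 mm over their backs; the gripper's body (76 mm by 85 mm) begins 54 mm behind the grasp point. The pads swing forward as they close: fully open they stand 13 mm farther back than shut.
Start: joints at [-1.325, 0.276, 1.505, -0, 1.361, -0.121], TCP at [0.206, -0.537, 0.231] pointing down, gripper open.
Joint ranges: [-2.89, 2.89], [-0.75, 2.08], [0.22, 2.7], [-1.18, 4.32], [0.11, 2.71], [-2.7, 2.7]. Speed limits (rad/s): [2.57, 2.57, 3.14, 3.14, 3.14, 3.14].

INTERFACE

Orientations are given as a unit quaternion [w, x, y, z].
In Python, from rig import status, get_image, job, manip gives the robot as it stands.
- The arm moves only by the tool apply_moves, never from a script. Its arguments are lists of equal length, an entry for each row: "xyz": the shift along the tool's x, y, z each as a share of 0.3 m, from -1 to 1, a list of three; "rot": the turn, a rotation vector about the tool's x, y, z each as a share of 60 degrees, from -1 to 1, a list of three; "hand": the opening, from -1 (shut) to 1 (fully open). A call has 1 to 8 rows; each row shifts and turns the commanded pose from where the row before left it, along the tool's axes as they then stand; what a row does not reach is not made up. A row lasts 1/8 s, in which the tool goes at most 62.5 mm and 10.7 degrees, less where a joint would pass 70% of its speed; a pose out of reach is approached as far as the arm can. A call with a number of a shift or a turn outside -1 to 1 is refused whole. A call with a gripper value outside its range is refused whole. The fingers move at their own pace and stop on an object; "force" is the grip in N (left out, the last holds). Time passes only in rows, so rows that do not move let the fingers close. It gives the time, the measured TCP pose, the force, the opening and the grip force at its end, in the units of the state.
- status.get_state(): the state, without advancing time (a new reading comes with each control period).
- get_image(name): name is "scene" or "top"; returns a dict with "pixels" (480x640x3 uint8, red, green, blue), "fovy" (degrees; the focal length in pixels is half the picture's height over the tangent of half this angle, whatever the lens; pixels are square), "cx", "cy" (the principal point, pixels), "origin" and "orientation" of the camera in the world. Camera axes: x right, y down, z forward; pixel columns grow to the right and rows downward; lengths in m; the calibration is good to about 2 mm. A picture is of the moment at which its call begins. There is no depth.
- job.sign_off(): hands the job in; it is judged then, once.
The state is a dict: "clock": time; "qpos": joint angles; "qd": joint speeds; "effort": joint torques, N m; "position": TCP position; "ee_rot": TCP orientation; "contact_force": force on the tool from outside, world axes, zero at the start; "moment": the same for the moment, N m; "width": finger opening in m; "gripper_force": force on a finger pad.
Only numpy, scipy, OpenCV 4.12 (cv2) and the standard library are available. Lean on these libraries where they do the work, as an engineer would, in place of code of your own. Each camera call takes 0.05 s, during which the arm holds its last target. There are 200 camera calls.

## Working session

There is one attempt and no reset: what is moved stays moved. The work goes in short steps, Python scripts to look and compute and a tool call to move; the robot and the scene stay as the last step left them, time stands still between calls to the robot, and variables do not carry over. Pictures are saved under pics/ and viewed, at most 10 in all, crops included, and the job is handed in when it is done.

Besides the shell and the picture viewer there is one more tool, called after "Call:" as name(argument=value, ...), one argument or row to a line, values as JSON. apply_moves: Moves the arm, as the interface text tells. Its arguments: {"type":"object","properties":{"xyz":{"type":"array","items":{"type":"array","items":{"type":"number","minimum":-1,"maximum":1}}},"rot":{"type":"array","items":{"type":"array","items":{"type":"number","minimum":-1,"maximum":1}}},"hand":{"type":"array","items":{"type":"number"}},"force":{"type":"number"}},"required":["xyz","rot","hand"]}

```bash
mkdir -p pics; ls; python3 - <<'E'
from rig import status,get_image,job,manip
import cv2,numpy as np
s=status.get_state();print(s)
for n in("scene","top"):
    im=get_image(n);cv2.imwrite(f"pics/{n}0.png",im["pixels"][...,::-1]);print(n,{k:v for k,v in im.items() if k!="pixels"})
E
```

```text
pics
{'clock': 0.0, 'qpos': array([-1.32501873e+00,  2.76600541e-01,  1.50612165e+00,  2.54079401e-05,
        1.36072973e+00, -1.20995076e-01]), 'qd': array([ 0.00082059,  0.00010626,  0.00066892,  0.00054421, -0.0008767 ,
       -0.00061459]), 'effort': array([-1.13239326e-03, -4.16782522e+01, -2.45806611e+01, -7.50931281e-05,
        1.12210415e-02, -4.30417131e-06]), 'position': array([ 0.20607339, -0.53623429,  0.23044114]), 'ee_rot': array([-9.28601274e-04,  9.83231859e-01,  1.82357469e-01, -4.55654467e-05]), 'contact_force': array([-0.00246063, -0.55277344,  0.05688444]), 'moment': array([-0.04038836,  0.08637985, -0.01023708]), 'gripper_force': 0.0, 'width': 0.08552376084264733}
scene {'fovy': 48.59551093256703, 'cx': 313.0687668717227, 'cy': 243.88650729778647, 'origin': array([ 0.88193963, -0.71339314,  0.76352524]), 'orientation': array([-0.4272797 ,  0.87173221,  0.21680705, -0.10251694])}
top {'fovy': 46.30388194980504, 'cx': 318.9525372239746, 'cy': 248.975198976167, 'origin': array([0.45323034, 0.0166948 , 1.23947689]), 'orientation': array([-0.02516685,  0.70806007, -0.70533432,  0.0228268 ])}
```

View pics/scene0.png

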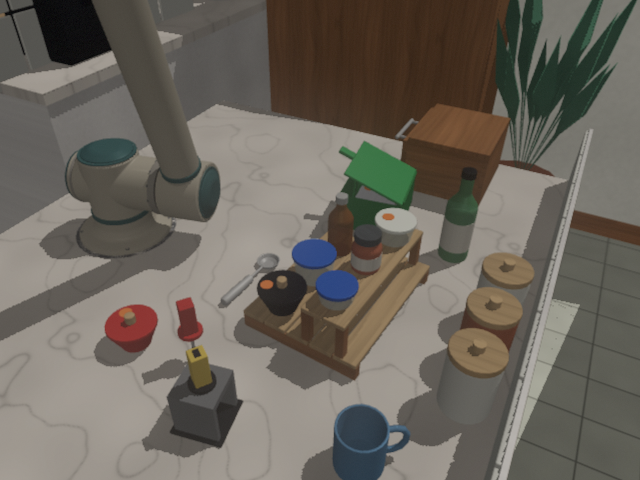

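View pics/top0.png

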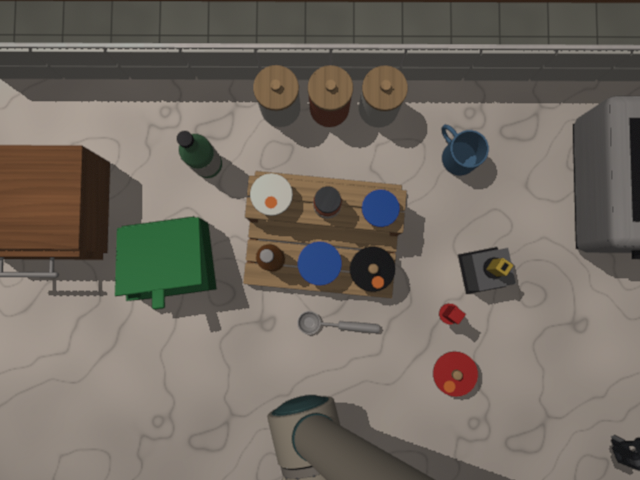

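The scene view shows the yellow probe at (200,367), bowl dot at (267,285), dish dot at (388,217) and the green lid at (380,175). The top view has the probe at (500,267), bowl dot (377,282), dish dot (271,202) and lid tab (158,298).

```bash
cat > h.py <<'E'
from rig import status,get_image,job,manip
import cv2,numpy as np
from scipy.spatial.transform import Rotation as R
def q2R(q): return R.from_quat(np.roll(q,-1))
def ray(im,u,v):
    f=240/np.tan(np.radians(im["fovy"]/2))
    d=q2R(im["orientation"]).apply([(u-im["cx"])/f,(v-im["cy"])/f,1]); return im["origin"],d/np.linalg.norm(d)
def plane(im,u,v,z):
    o,d=ray(im,u,v); return o+d*(z-o[2])/d[2]
def proj(im,p):
    f=240/np.tan(np.radians(im["fovy"]/2)); c=q2R(im["orientation"]).inv().apply(np.array(p)-im["origin"])
    return np.array([im["cx"]+f*c[0]/c[2],im["cy"]+f*c[1]/c[2]])
def tri(a,pa,b,pb):
    o1,d1=ray(a,*pa);o2,d2=ray(b,*pb)
    s=np.linalg.lstsq(np.c_[d1,-d2],o2-o1,rcond=None)[0]
    p,q=o1+s[0]*d1,o2+s[1]*d2; return (p+q)/2,np.linalg.norm(p-q)
def mask(im,lo,hi): return cv2.inRange(cv2.cvtColor(im["pixels"],cv2.COLOR_RGB2HSV),np.array(lo),np.array(hi))
def blobs(m,amin=25):
    n,l,s,c=cv2.connectedComponentsWithStats(m)
    return [(c[i].round(1),s[i]) for i in range(1,n) if s[i][4]>=amin]
E
python3 - <<'E'
from h import *
S,T=get_image("scene"),get_image("top")
for n,lo,hi in(("orange",(5,170,150),(14,255,255)),("yellow",(18,140,80),(32,255,255)),("green",(55,120,40),(75,255,255)),("red",(0,190,60),(3,255,255))):
    for k,im in(("S",S),("T",T)):
        print(n,k,[(b[0].tolist(),b[1].tolist()) for b in blobs(mask(im,lo,hi))])
b=cv2.resize(T["pixels"][215:310,440:535],(600,600),interpolation=cv2.INTER_CUBIC)
cv2.imwrite("pics/ptop.png",b[...,::-1])
a=cv2.resize(S["pixels"][130:230,320:430],(660,600),interpolation=cv2.INTER_CUBIC)
cv2.imwrite("pics/box.png",a[...,::-1])
E
```

```text
orange S []
orange T [([270.5, 202.0], [266, 197, 10, 11, 82]), ([377.5, 281.7], [373, 277, 10, 11, 87]), ([449.1, 386.1], [444, 381, 11, 11, 99])]
yellow S [([196.3, 354.3], [187, 346, 20, 17, 107])]
yellow T [([500.0, 265.6], [487, 258, 26, 18, 221])]
green S [([386.9, 173.5], [358, 142, 58, 62, 1880])]
green T [([160.6, 259.6], [116, 217, 93, 92, 6552])]
red S []
red T []
```

View pics/ptop.png

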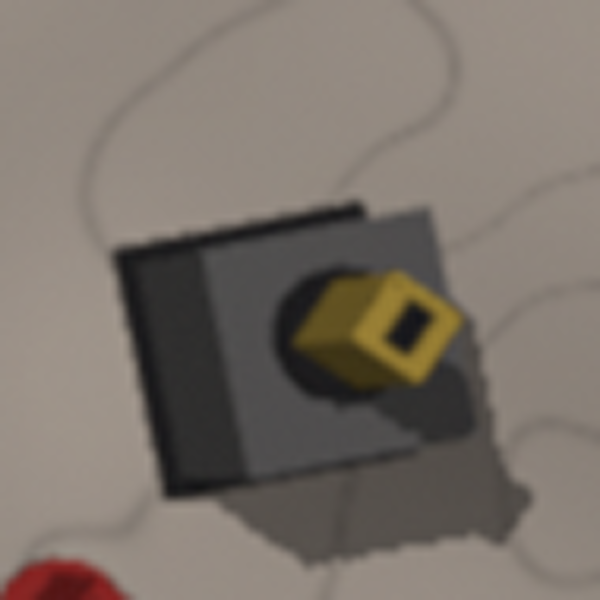

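View pics/box.png

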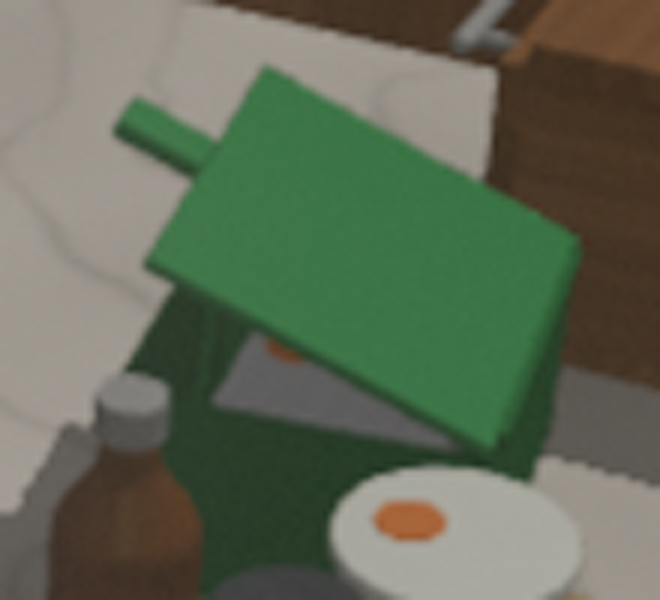

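The holder crop shows the flange around (343,336) and the handle top's corners at (400,270), (463,322), (418,385), (352,338), so its flats are turned about 40°. The box crop shows the lid already partly open: front edge (265,65)-(150,262), hinge edge (580,240)-(490,447), tab end near (128,115), with the pan dot peeking out at (285,350).

```bash
python3 - <<'E'
from h import *
S,T=get_image("scene"),get_image("top")
np.set_printoptions(precision=4,suppress=True)
c=lambda p:np.array(p)/6.316+[440,215]-.4
H=[plane(T,*c(p),.16) for p in((400,270),(463,322),(418,385),(352,338))]
print("handle",np.mean(H,0),[np.degrees(np.arctan2(*(H[i+1]-H[i])[[1,0]])) for i in range(3)],[np.linalg.norm(H[i+1]-H[i]) for i in range(3)])
print("flange",plane(T,*c((343,336)),.098))
Pl=[plane(T,*c(p),.09) for p in((203,250),(432,208),(480,440),(245,478))];print("plate",np.array(Pl),np.mean(Pl,0))
print("bowl",plane(T,377.5,281.7,.092),"dish",plane(T,270.5,202,.165))
s=lambda p:np.array(p)/6+[320,130]-.4
print("pan dot (part)",plane(S,*s((283,345)),.052))
g=mask(T,(50,80,75),(80,255,255)); n,l,st,ce=cv2.connectedComponentsWithStats(g); i=1+st[1:,4].argmax()
ct=max(cv2.findContours((l==i).astype(np.uint8),0,2)[0],key=cv2.contourArea)
print(cv2.approxPolyDP(ct,2.5,True)[:,0].tolist())
cv2.imwrite("pics/boxtop.png",cv2.resize(T["pixels"][205:320,105:220],(600,600),interpolation=cv2.INTER_CUBIC)[...,::-1])
E
```

```text
handle [ 0.4939 -0.3358  0.16  ] [np.float64(-129.9030527179699), np.float64(143.84519317679818), np.float64(54.32572577277296)] [np.float64(0.024585019979446444), np.float64(0.02378734641631713), np.float64(0.024362639431301934)]
flange [ 0.4938 -0.335   0.098 ]
plate [[ 0.5219 -0.2926  0.09  ]
 [ 0.5358 -0.367   0.09  ]
 [ 0.4607 -0.3811  0.09  ]
 [ 0.4481 -0.305   0.09  ]] [ 0.4916 -0.3364  0.09  ]
bowl [ 0.4648 -0.0991  0.092 ] dish [0.6168 0.1143 0.165 ]
pan dot (part) [0.4707 0.3701 0.052 ]
[[198, 218], [118, 228], [115, 294], [137, 299], [128, 299], [127, 293], [151, 290], [154, 308], [163, 305], [163, 288], [200, 283]]
```

View pics/boxtop.png

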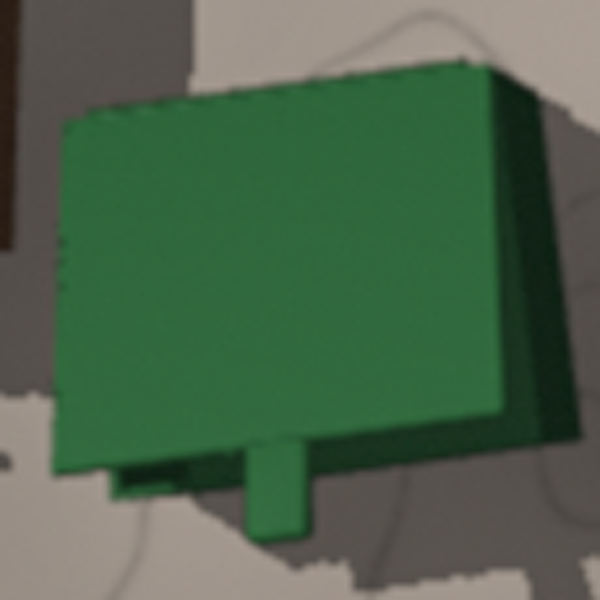

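The lid's top view corners are front (53,473)/(503,410), hinge (65,120)/(492,65), with the tab ending at (278,540).

```bash
cat >> h.py <<'E'
np.set_printoptions(precision=4,suppress=True)
def plan(tgt,yaw=None,rows=None):
    "vertical tool; print shift/turn shares from current pose to target (shift in present tool axes)"
    s=status.get_state();r=q2R(s["ee_rot"]);d=r.inv().apply(np.array(tgt)-s["position"])
    ax=r.apply([1,0,0]);y0=np.degrees(np.arctan2(ax[1],ax[0]))
    print("pos",s["position"],"yaw x",y0.round(2),"F",s["contact_force"],"shift share",d/.3,"rows>=",np.linalg.norm(d)/.0625)
    if yaw is not None: print(" turn about tool z share",-((yaw-y0+90)%180-90)/60,(yaw-y0))
E
python3 - <<'E'
from h import *
S,T=get_image("scene"),get_image("top")
s=lambda p:np.array(p)/6+[320,130]-.4
t=lambda p:np.array(p)/5.217+[105,205]-.4
P={}
for n,a,b in(("FL",(265,65),(53,473)),("FR",(150,262),(503,410)),("HL",(580,240),(65,120)),("HR",(490,447),(492,65)),("tabR",(118,125),(310,537)),("tabL",(138,98),(247,540))):
    P[n],e=tri(S,s(a),T,t(b));print(n,P[n],e)
F=(P["FL"]+P["FR"])/2;H=(P["HL"]+P["HR"])/2;v=F-H;print(F,H,np.linalg.norm(v),"angle",np.arctan2(v[2],np.hypot(*v[:2])),"dir",np.degrees(np.arctan2(-v[1],-v[0])))
for a,b in("FL FR","HL HR"), : pass
for a,b in(("FL","FR"),("HL","HR")): 
    w=P[a]-P[b];print(np.linalg.norm(w),"box yaw",np.degrees(np.arctan2(w[1],w[0]))-90)
print("tab ext",(P["tabL"]+P["tabR"])/2-H, np.linalg.norm((P["tabL"]+P["tabR"])/2-H))
plan([.2,.3,.3])
E
```

```text
FL [0.4361 0.4142 0.1539] 0.00011843013107351684
FR [0.4604 0.2487 0.1517] 0.0009524668858770616
HL [0.5734 0.4339 0.0983] 0.000630162385865208
HR [0.5955 0.2664 0.1004] 0.0007563385263594822
tabR [0.4141 0.3154 0.1665] 0.0017846057311077556
tabL [0.4126 0.3379 0.1677] 0.000995164698153212
[0.4482 0.3315 0.1528] [0.5844 0.3501 0.0993] 0.14751118933190352 angle 0.3707724150209155 dir 7.809192401303249
0.16727608865696936 box yaw 8.354678187537544
0.16902803069719372 box yaw 7.5126373636646235
tab ext [-0.1711 -0.0235  0.0678] 0.1855036030560163
pos [ 0.2062 -0.5367  0.2312] yaw x 21.02 F [-0.0294 -0.5415  0.1003] shift share [ 0.981  -2.6109 -0.2288] rows>= 13.43288085147484
```

Call:
apply_moves(
  xyz=[
    [0.107,-0.152,-0.006],
    [0.107,-0.152,-0.006],
    [0.107,-0.152,-0.006],
    [0.107,-0.152,-0.006],
    [0.107,-0.152,-0.006],
    [0.107,-0.152,-0.006],
    [0.107,-0.152,-0.006],
    [0.107,-0.152,-0.006],
  ],
  rot=[
    [0,0,0],
    [0,0,0],
    [0,0,0],
    [0,0,0],
    [0,0,0],
    [0,0,0],
    [0,0,0],
    [0,0,0],
  ],
  hand=[1,1,1,1,1,1,1,1],
)

```text
clock: 1.4
position: [0.3153, -0.1026, 0.2461]
ee_rot: [0.0, 0.983, 0.182, 0.001]
contact_force: [-0.2, -0.7, -0.1]
width: 0.0853
gripper_force: 0.0
```

Call:
apply_moves(
  xyz=[
    [0.107,-0.152,-0.006],
    [0.107,-0.152,-0.006],
    [0.107,-0.152,-0.006],
    [0.107,-0.152,-0.006],
    [0.107,-0.152,-0.006],
    [0.107,-0.152,-0.006],
    [0.107,-0.152,-0.006],
    [0.107,-0.152,-0.006],
  ],
  rot=[
    [0,0,0],
    [0,0,0],
    [0,0,0],
    [0,0,0],
    [0,0,0],
    [0,0,0],
    [0,0,0],
    [0,0,0],
  ],
  hand=[1,1,1,1,1,1,1,1],
)

```text
clock: 2.4
position: [0.4242, 0.3304, 0.2602]
ee_rot: [0.0, 0.983, 0.183, 0.0]
contact_force: [1.1, -0.7, 0.2]
width: 0.0856
gripper_force: 0.0
```

Call:
apply_moves(
  xyz=[
    [0,0,0],
    [0,0,0],
    [0,0,0],
  ],
  rot=[
    [0,0,0.11],
    [0,0,0.11],
    [0,0,0],
  ],
  hand=[0,0,0],
)

```text
clock: 2.78
position: [0.4239, 0.3287, 0.2599]
ee_rot: [0.0, 0.998, 0.069, -0.0]
contact_force: [0.1, -0.3, 0.3]
width: 0.0428
gripper_force: 0.0
```

```bash
python3 - <<'E'
from h import *
plan([.4245,.3277,.14],8); print(status.get_state()["width"],status.get_state()["qpos"],status.get_state()["clock"])
E
```

```text
pos [0.4239 0.3287 0.2599] yaw x 7.92 F [ 0.0533 -0.3422  0.3088] shift share [0.0016 0.0034 0.3998] rows>= 1.9190822723382879
 turn about tool z share -0.0013917704516529738 0.08350622709917666
0.04276821221091708 [ 0.5298  0.2025  1.5344 -0.0001  1.4049  1.9625] 2.775
```

Call:
apply_moves(
  xyz=[
    [0,0,0.13],
    [0,0,0.13],
    [0,0,0.1],
    [0,0,0.04],
    [0,0,0],
    [0,0,0],
    [0,0,0],
    [0,0,0],
  ],
  rot=[
    [0,0,0],
    [0,0,0],
    [0,0,0],
    [0,0,0],
    [0,0,0],
    [0,0,0],
    [0,0,0],
    [0,0,0],
  ],
  hand=[0,0,0,0,0,-1,-1,-1],
  force=30,
)

```text
clock: 3.78
position: [0.4248, 0.3293, 0.1411]
ee_rot: [-0.001, 0.998, 0.068, 0.001]
contact_force: [0.1, 1.7, 0.2]
width: 0.0234
gripper_force: 32.4
```

Gripped the tab (24 mm). Swinging it open.

Call:
apply_moves(
  xyz=[
    [0.0243,0,-0.0522],
    [0.0294,0,-0.0495],
    [0.0342,0,-0.0463],
    [0.0386,0,-0.0427],
    [0.0427,0,-0.0386],
    [0.0464,0,-0.0341],
    [0.0495,0,-0.0293],
    [0.0522,0,-0.0242],
  ],
  rot=[
    [0,0,0],
    [0,0,0],
    [0,0,0],
    [0,0,0],
    [0,0,0],
    [0,0,0],
    [0,0,0],
    [0,0,0],
  ],
  hand=[-1,-1,-1,-1,-1,-1,-1,-1],
)

```text
clock: 4.78
position: [0.5158, 0.3422, 0.2347]
ee_rot: [-0.001, 0.998, 0.068, -0.003]
contact_force: [-3.1, 2.8, -1.7]
width: 0.0232
gripper_force: 34.0
```

Call:
apply_moves(
  xyz=[
    [0.0543,0,-0.0189],
    [0.0559,0,-0.0134],
    [0.0571,0,-0.0077],
    [0.0575,0,-0.002],
    [0.0575,0,0.0037],
    [0,0,0],
  ],
  rot=[
    [0,0,0],
    [0,0,0],
    [0,0,0],
    [0,0,0],
    [0,0,0],
    [0,0,0],
  ],
  hand=[-1,-1,-1,-1,-1,-1],
)

```text
clock: 5.52
position: [0.6025, 0.3547, 0.247]
ee_rot: [-0.002, 0.998, 0.068, 0.0]
contact_force: [-0.2, 5.0, 2.2]
width: 0.0232
gripper_force: 37.2
```

Call:
apply_moves(
  xyz=[
    [0,0,0],
    [0,0,0],
    [0,0,-0.1],
    [0,0,-0.1],
    [-0.0485,0.159,0],
    [-0.0485,0.159,0],
    [-0.0485,0.159,0],
    [-0.0485,0.159,0],
  ],
  rot=[
    [0,0,0],
    [0,0,0],
    [0,0,0],
    [0,0,0],
    [0,0,0],
    [0,0,0],
    [0,0,0],
    [0,0,0],
  ],
  hand=[0,0,0,0,0,0,0,0],
)

```text
clock: 6.52
position: [0.5696, 0.1538, 0.3067]
ee_rot: [0.001, 0.998, 0.068, 0.0]
contact_force: [0.0, 0.3, 0.6]
width: 0.0426
gripper_force: 0.0
```

Call:
apply_moves(
  xyz=[
    [-0.0485,0.159,0],
    [-0.0485,0.159,0],
    [-0.0485,0.159,0],
    [-0.0485,0.159,0],
    [-0.0485,0.159,0],
    [-0.0485,0.159,0],
    [-0.0485,0.159,0],
    [-0.0485,0.159,0],
  ],
  rot=[
    [0,0,0],
    [0,0,0],
    [0,0,0],
    [0,0,0],
    [0,0,0],
    [0,0,0],
    [0,0,0],
    [0,0,0],
  ],
  hand=[0,0,0,0,0,0,0,0],
)

```text
clock: 7.52
position: [0.5059, -0.2396, 0.3068]
ee_rot: [0.0, 0.998, 0.068, -0.0]
contact_force: [0.6, -0.3, 0.4]
width: 0.0426
gripper_force: 0.0
```

Call:
apply_moves(
  xyz=[
    [-0.0485,0.159,0],
    [-0.0485,0.159,0],
    [0,0,0],
    [0,0,0],
    [0,0,0],
    [0,0,0],
    [0,0,0],
    [0,0,0],
  ],
  rot=[
    [0,0,0],
    [0,0,0],
    [0,0,-0.148],
    [0,0,-0.148],
    [0,0,-0.148],
    [0,0,-0.148],
    [0,0,-0.148],
    [0,0,0],
  ],
  hand=[0,0,0,0,0,0,0,0],
)

```text
clock: 8.52
position: [0.4905, -0.3364, 0.3067]
ee_rot: [0.0, 0.898, 0.439, -0.0]
contact_force: [0.2, -0.0, 0.3]
width: 0.0427
gripper_force: 0.0
```

```bash
python3 - <<'E'
from h import *
plan([.4938,-.3355,.116],52.5); print(status.get_state()["width"])
T=get_image("top")
print([(b[0].tolist(),b[1].tolist(),plane(T,*b[0],.052)) for b in blobs(mask(T,(4,120,90),(16,255,255)))])
i=T["pixels"].copy();cv2.imwrite("pics/t2.png",i[...,::-1])
E
```

```text
pos [ 0.4905 -0.3364  0.3067] yaw x 52.1 F [ 0.1724 -0.0436  0.3467] shift share [0.0095 0.007  0.6356] rows>= 3.0513925484724247
 turn about tool z share -0.0067341673058867475 0.40405003835320485
0.04269923338139732
[([39.5, 196.2], [0, 146, 82, 103, 8173], array([0.6448, 0.6186, 0.052 ])), ([270.6, 202.0], [265, 197, 12, 11, 105], array([0.634 , 0.1243, 0.052 ])), ([39.1, 253.4], [0, 251, 79, 5, 332], array([0.5223, 0.6148, 0.052 ])), ([155.0, 275.3], [150, 270, 11, 11, 88], array([0.4768, 0.3675, 0.052 ])), ([377.5, 281.8], [372, 276, 12, 13, 124], array([ 0.465 , -0.1031,  0.052 ])), ([449.1, 386.2], [443, 380, 13, 13, 126], array([ 0.2483, -0.2516,  0.052 ]))]
```

View pics/t2.png

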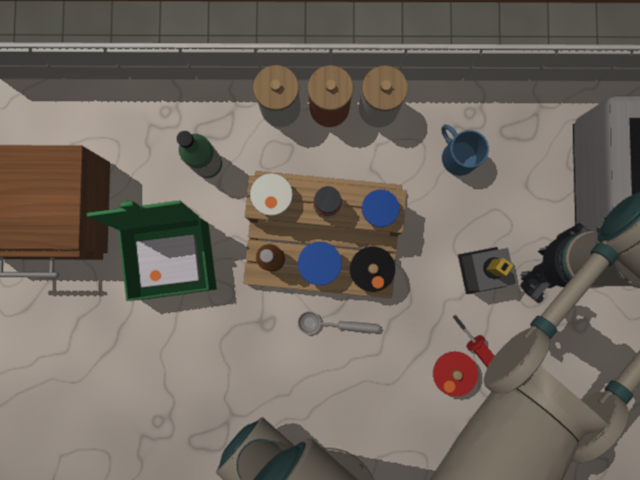

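The top view shows the lid open, with the pan dot visible at (155,275) and the dishes undisturbed. The red look-alike, which was balanced on its tip, has toppled at (475,340). It is clear of everything. Next I grasp the yellow probe.

Call:
apply_moves(
  xyz=[
    [0.0095,0.007,0],
    [0,0,0.18],
    [0,0,0.18],
    [0,0,0.15],
    [0,0,0.085],
    [0,0,0.04],
    [0,0,0],
    [0,0,0],
  ],
  rot=[
    [0,0,-0.007],
    [0,0,0],
    [0,0,0],
    [0,0,0],
    [0,0,0],
    [0,0,0],
    [0,0,0],
    [0,0,0],
  ],
  hand=[0,0,0,0,0,0,0,0],
)

```text
clock: 9.57
position: [0.4955, -0.3361, 0.1176]
ee_rot: [0.001, 0.896, 0.443, 0.001]
contact_force: [-0.8, 0.0, 0.3]
width: 0.0429
gripper_force: 0.0
```

Call:
apply_moves(
  xyz=[
    [0,0,0],
    [0,0,0],
    [0,0,0],
    [0,0,0],
  ],
  rot=[
    [0,0,0],
    [0,0,0],
    [0,0,0],
    [0,0,0],
  ],
  hand=[-1,-1,-1,-1],
  force=60,
)

```text
clock: 10.07
position: [0.4954, -0.336, 0.1176]
ee_rot: [0.001, 0.896, 0.443, 0.001]
contact_force: [0.0, 0.7, 5.8]
width: 0.025
gripper_force: 59.5
```

```bash
python3 - <<'E'
from h import *
plan([.4938,-.3355,.116],52.5); print(status.get_state()["width"])
E
```

```text
pos [ 0.4954 -0.336   0.1176] yaw x 52.63 F [0.0307 0.7325 5.7903] shift share [-0.0021 -0.0053  0.0055] rows>= 0.03790012718029318
 turn about tool z share 0.002185893365287702 -0.1311536019172621
0.025006665259015185
```

Call:
apply_moves(
  xyz=[
    [0,0,-0.06],
    [0,0,-0.14],
    [0,0,-0.18],
    [0,0,-0.18],
    [0,0,-0.015],
    [0,0,0],
  ],
  rot=[
    [0,0,0],
    [0,0,0],
    [0,0,0],
    [0,0,0],
    [0,0,0],
    [0,0,0],
  ],
  hand=[-1,-1,-1,-1,-1,-1],
)

```text
clock: 10.82
position: [0.4942, -0.3351, 0.2881]
ee_rot: [-0.0, 0.896, 0.443, -0.0]
contact_force: [-0.5, 0.0, -1.9]
width: 0.0253
gripper_force: 59.2
```

Call:
apply_moves(
  xyz=[
    [0.113,-0.112,0],
    [0.113,-0.112,0],
    [0.113,-0.112,0],
    [0.113,-0.112,0],
    [0.113,-0.112,0],
    [0,0,0.13],
    [0,0,0.13],
    [0,0,0],
  ],
  rot=[
    [0,0,0],
    [0,0,0],
    [0,0,0],
    [0,0,0],
    [0,0,0],
    [0,0,0],
    [0,0,0],
    [0,0,0],
  ],
  hand=[-1,-1,-1,-1,-1,-1,-1,-1],
)

```text
clock: 11.82
position: [0.4602, -0.0972, 0.2063]
ee_rot: [-0.004, 0.896, 0.443, -0.004]
contact_force: [0.9, -0.2, -0.7]
width: 0.0256
gripper_force: 59.2
```

```bash
python3 - <<'E'
from h import *
plan([.4648,-.0991,.1866]); print(status.get_state()["width"])
S=get_image("scene");p=status.get_state()["position"]
print("expected tip px",proj(S,p-[0,0,.0996]),"dot px",proj(S,[.4648,-.0991,.092]))
cv2.imwrite("pics/s3.png",cv2.resize(S["pixels"][190:330,200:340],(700,700)[::-1],interpolation=cv2.INTER_CUBIC)[:600,:,::-1])
E
```

```text
pos [ 0.4602 -0.0972  0.2063] yaw x 52.66 F [ 0.8514 -0.2182 -0.6946] shift share [0.0044 0.0168 0.0653] rows>= 0.324320691909751
0.025604204039666636
expected tip px [264.9576 277.3476] dot px [266.2736 284.9053]
```

View pics/s3.png

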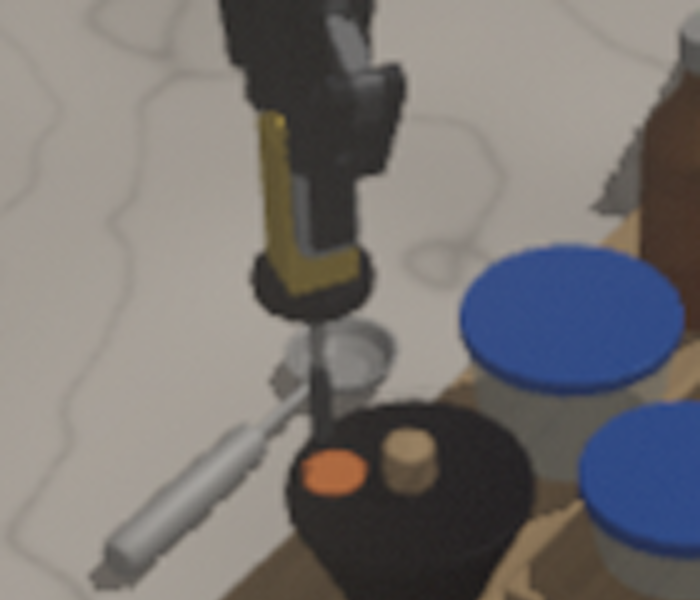

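The crop shows the tip at about (323,440), which is (264.6,278) in the full picture. That matches the expected point, just behind the dot. Press.

Call:
apply_moves(
  xyz=[
    [0.0044,0.0168,0.015],
    [0,0,0.02],
    [0,0,0.015],
    [0,0,0.015],
    [0,0,0],
    [0,0,0],
  ],
  rot=[
    [0,0,0],
    [0,0,0],
    [0,0,0],
    [0,0,0],
    [0,0,0],
    [0,0,0],
  ],
  hand=[-1,-1,-1,-1,-1,-1],
)

```text
clock: 12.62
position: [0.4688, -0.1008, 0.1915]
ee_rot: [0.0, 0.896, 0.443, 0.0]
contact_force: [-0.1, 0.2, 0.1]
width: 0.0256
gripper_force: 59.6
```

```bash
python3 - <<'E'
from h import *
plan([.4648,-.0991,.1866]); print(status.get_state()["clock"])
E
```

```text
pos [ 0.4688 -0.1008  0.1915] yaw x 52.64 F [-0.133   0.2232  0.0657] shift share [-0.0037 -0.0141  0.0162] rows>= 0.1045881325260337
12.625
```

Call:
apply_moves(
  xyz=[
    [0,0,-0.015],
    [-0.0037,-0.0141,0],
    [0,0,0.015],
    [0,0,0.01],
    [0,0,0.009],
    [0,0,0],
    [0,0,0],
    [0,0,0],
  ],
  rot=[
    [0,0,0],
    [0,0,0],
    [0,0,0],
    [0,0,0],
    [0,0,0],
    [0,0,0],
    [0,0,0],
    [0,0,0],
  ],
  hand=[-1,-1,-1,-1,-1,-1,-1,-1],
)

```text
clock: 13.62
position: [0.4647, -0.099, 0.1855]
ee_rot: [-0.0, 0.896, 0.443, -0.0]
contact_force: [-0.7, 1.1, 1.8]
width: 0.0251
gripper_force: 59.8
```

```bash
python3 - <<'E'
from h import *
plan([.4648,-.0991,.1866]); print(status.get_state()["clock"])
E
```

```text
pos [ 0.4647 -0.099   0.1855] yaw x 52.63 F [-0.6561  1.093   1.8313] shift share [-0.      0.0006 -0.0035] rows>= 0.017215449980458007
13.625
```

Call:
apply_moves(
  xyz=[
    [0,0,0],
    [0,0,0],
    [0,0,0],
    [0,0,0],
    [0,0,0],
    [0,0,0],
    [0,0,0],
  ],
  rot=[
    [0,0,0],
    [0,0,0],
    [0,0,0],
    [0,0,0],
    [0,0,0],
    [0,0,0],
    [0,0,0],
  ],
  hand=[-1,-1,-1,-1,-1,-1,-1],
)

```text
clock: 14.5
position: [0.4647, -0.099, 0.1854]
ee_rot: [-0.0, 0.896, 0.443, -0.0]
contact_force: [-1.0, 0.2, 1.4]
width: 0.0253
gripper_force: 59.8
```

Call:
apply_moves(
  xyz=[
    [0,0,-0.09],
    [0,0,-0.18],
    [0,0,-0.18],
    [0.146,-0.005,0],
    [0.146,-0.005,0],
    [0.146,-0.005,0],
    [0.146,-0.005,0],
    [0.146,-0.005,0],
  ],
  rot=[
    [0,0,0],
    [0,0,0],
    [0,0,0],
    [0,0,0],
    [0,0,0],
    [0,0,0],
    [0,0,0],
    [0,0,0],
  ],
  hand=[-1,-1,-1,-1,-1,-1,-1,-1],
)

```text
clock: 15.5
position: [0.5928, 0.0805, 0.3198]
ee_rot: [0.0, 0.896, 0.443, 0.0]
contact_force: [-0.2, -0.1, -2.0]
width: 0.0258
gripper_force: 59.6
```

Call:
apply_moves(
  xyz=[
    [0.143,-0.004,0],
    [0,0,0.08],
    [0,0,0.07],
    [0,0,0.01],
    [0,0,0],
    [0,0,0],
  ],
  rot=[
    [0,0,0],
    [0,0,0],
    [0,0,0],
    [0,0,0],
    [0,0,0],
    [0,0,0],
  ],
  hand=[-1,-1,-1,-1,-1,-1],
)

```text
clock: 16.25
position: [0.6174, 0.1143, 0.2736]
ee_rot: [0.0, 0.896, 0.443, 0.001]
contact_force: [-0.4, -0.4, -1.3]
width: 0.0254
gripper_force: 59.4
```

```bash
python3 - <<'E'
from h import *
plan([.6168,.1143,.2596]); s=status.get_state();print(s["clock"],s["width"])
E
```

```text
pos [0.6174 0.1143 0.2736] yaw x 52.62 F [-0.4489 -0.4313 -1.3186] shift share [-0.0012 -0.0018  0.0467] rows>= 0.22417650367324662
16.25 0.02544257438642474
```

Call:
apply_moves(
  xyz=[
    [0,0,0.015],
    [0,0,0.012],
    [0,0,0.01],
    [0,0,0.01],
    [0,0,0],
    [0,0,0],
    [0,0,0],
    [0,0,0],
  ],
  rot=[
    [0,0,0],
    [0,0,0],
    [0,0,0],
    [0,0,0],
    [0,0,0],
    [0,0,0],
    [0,0,0],
    [0,0,0],
  ],
  hand=[-1,-1,-1,-1,-1,-1,-1,-1],
)

```text
clock: 17.25
position: [0.6169, 0.1144, 0.2585]
ee_rot: [0.0, 0.896, 0.443, 0.0]
contact_force: [0.1, -1.3, 2.2]
width: 0.0255
gripper_force: 59.8
```

Call:
apply_moves(
  xyz=[
    [0,0,0],
    [0,0,0],
    [0,0,0],
    [0,0,0],
    [0,0,0],
  ],
  rot=[
    [0,0,0],
    [0,0,0],
    [0,0,0],
    [0,0,0],
    [0,0,0],
  ],
  hand=[-1,-1,-1,-1,-1],
)

```text
clock: 17.88
position: [0.6169, 0.1143, 0.2584]
ee_rot: [0.0, 0.896, 0.443, 0.0]
contact_force: [1.1, -0.2, 2.5]
width: 0.0255
gripper_force: 59.8
```

```bash
python3 - <<'E'
from h import *
plan([.6168,.1143,.2596]); s=status.get_state();print(s["clock"],s["width"])
E
```

```text
pos [0.6169 0.1143 0.2584] yaw x 52.63 F [ 1.1288 -0.1968  2.4891] shift share [-0.0002 -0.0001 -0.0041] rows>= 0.019793046308071566
17.875 0.025491637081741333
```

Call:
apply_moves(
  xyz=[
    [0,0,-0.09],
    [0,0,-0.132],
    [0.0645,-0.147,0],
    [0.0645,-0.147,0],
    [0.0645,-0.147,0],
    [0.0645,-0.147,0],
    [0.0645,-0.147,0],
    [0.0645,-0.147,0],
  ],
  rot=[
    [0,0,0],
    [0,0,0],
    [0,0,0],
    [0,0,0],
    [0,0,0],
    [0,0,0],
    [0,0,0],
    [0,0,0],
  ],
  hand=[-1,-1,-1,-1,-1,-1,-1,-1],
)

```text
clock: 18.88
position: [0.4755, 0.3684, 0.324]
ee_rot: [-0.0, 0.896, 0.443, -0.001]
contact_force: [1.2, 0.6, -1.5]
width: 0.0253
gripper_force: 59.5
```

Call:
apply_moves(
  xyz=[
    [0,0,0],
    [0,0,0.15],
    [0,0,0.15],
    [0,0,0.14],
    [0,0,0.08],
    [0,0,0.015],
    [0,0,0],
    [0,0,0],
  ],
  rot=[
    [0,0,0],
    [0,0,0],
    [0,0,0],
    [0,0,0],
    [0,0,0],
    [0,0,0],
    [0,0,0],
    [0,0,0],
  ],
  hand=[-1,-1,-1,-1,-1,-1,-1,-1],
)

```text
clock: 19.88
position: [0.4779, 0.3675, 0.1659]
ee_rot: [-0.0, 0.896, 0.443, 0.001]
contact_force: [0.6, 0.2, -0.5]
width: 0.0257
gripper_force: 59.6
```

```bash
python3 - <<'E'
from h import *
plan([.4768,.3675,.1466]); s=status.get_state();print(s["clock"],s["width"])
E
```

```text
pos [0.4779 0.3675 0.1659] yaw x 52.62 F [ 0.5742  0.1712 -0.4519] shift share [-0.0025 -0.0029  0.0642] rows>= 0.30860342232118326
19.875 0.02569238140664905
```

Call:
apply_moves(
  xyz=[
    [-0.002,-0.003,0.02],
    [0,0,0.018],
    [0,0,0.014],
    [0,0,0.014],
    [0,0,0],
    [0,0,0],
    [0,0,0],
    [0,0,0],
  ],
  rot=[
    [0,0,0],
    [0,0,0],
    [0,0,0],
    [0,0,0],
    [0,0,0],
    [0,0,0],
    [0,0,0],
    [0,0,0],
  ],
  hand=[-1,-1,-1,-1,-1,-1,-1,-1],
)

```text
clock: 20.88
position: [0.4758, 0.3674, 0.1448]
ee_rot: [-0.0, 0.896, 0.443, 0.0]
contact_force: [-1.6, -0.3, 2.6]
width: 0.025
gripper_force: 60.0
```

Call:
apply_moves(
  xyz=[
    [0,0,0],
    [0,0,0],
    [0,0,0],
    [0,0,0],
    [0,0,0],
  ],
  rot=[
    [0,0,0],
    [0,0,0],
    [0,0,0],
    [0,0,0],
    [0,0,0],
  ],
  hand=[-1,-1,-1,-1,-1],
)

```text
clock: 21.5
position: [0.4759, 0.3673, 0.1446]
ee_rot: [0.0, 0.896, 0.443, 0.0]
contact_force: [-0.9, -0.1, 2.1]
width: 0.0253
gripper_force: 60.0
```

```bash
python3 - <<'E'
from h import *
plan([.4768,.3675,.1466]); s=status.get_state();print(s["clock"],s["width"])
E
```

```text
pos [0.4759 0.3673 0.1446] yaw x 52.64 F [-0.8569 -0.1486  2.1026] shift share [ 0.0023  0.0022 -0.0065] rows>= 0.034866749283692204
21.5 0.025309046377182252
```

Call:
apply_moves(
  xyz=[
    [0,0,0],
    [0,0,0],
    [0,0,-0.08],
    [0,0,-0.18],
    [0,0,-0.18],
    [0,0,-0.16],
    [-0.13,0.105,0],
    [-0.13,0.105,0],
  ],
  rot=[
    [0,0,0],
    [0,0,0],
    [0,0,0],
    [0,0,0],
    [0,0,0],
    [0,0,0],
    [0,0,0],
    [0,0,0],
  ],
  hand=[-1,-1,-1,-1,-1,-1,-1,-1],
)

```text
clock: 22.5
position: [0.4789, 0.2662, 0.3245]
ee_rot: [0.001, 0.896, 0.444, 0.0]
contact_force: [0.8, 0.4, -1.6]
width: 0.0252
gripper_force: 59.7
```

Call:
apply_moves(
  xyz=[
    [-0.13,0.105,0],
    [-0.13,0.105,0],
    [-0.13,0.105,0],
    [-0.13,0.105,0],
    [-0.13,0.105,0],
    [-0.13,0.105,0],
    [-0.13,0.105,0],
    [-0.13,0.105,0],
  ],
  rot=[
    [0,0,0],
    [0,0,0],
    [0,0,0],
    [0,0,0],
    [0,0,0],
    [0,0,0],
    [0,0,0],
    [0,0,0],
  ],
  hand=[-1,-1,-1,-1,-1,-1,-1,-1],
)

```text
clock: 23.5
position: [0.4893, -0.1357, 0.3241]
ee_rot: [0.0, 0.896, 0.443, -0.0]
contact_force: [1.2, 0.2, -0.7]
width: 0.025
gripper_force: 59.7
```

Call:
apply_moves(
  xyz=[
    [-0.13,0.105,0],
    [-0.13,0.105,0],
    [-0.13,0.105,0],
    [-0.13,0.105,0],
    [0,0,0],
    [0,0,0],
    [0,0,0],
  ],
  rot=[
    [0,0,0],
    [0,0,0],
    [0,0,0],
    [0,0,0],
    [0,0,0],
    [0,0,0],
    [0,0,0],
  ],
  hand=[-1,-1,-1,-1,-1,-1,-1],
)

```text
clock: 24.38
position: [0.495, -0.333, 0.3247]
ee_rot: [-0.0, 0.896, 0.444, 0.0]
contact_force: [-0.5, -0.2, -1.0]
width: 0.0252
gripper_force: 59.7
```

```bash
python3 - <<'E'
from h import *
plan([.494,-.336,.1186]); s=status.get_state();print(s["clock"],s["width"])
S=get_image("scene");p=s["position"];print("expected tip px",proj(S,p-[0,0,.0996]))
a=proj(S,p-[0,0,.05]).astype(int)
y0,x0=max(a[1]-70,0),a[0]-70;print(x0,y0)
cv2.imwrite("pics/s4.png",cv2.resize(S["pixels"][y0:y0+140,x0:x0+140],(600,600),interpolation=cv2.INTER_CUBIC)[...,::-1])
E
```

```text
pos [ 0.495  -0.333   0.3247] yaw x 52.71 F [-0.474  -0.1554 -1.0486] shift share [-0.0101  0.0036  0.687 ] rows>= 3.2981389332970776
24.375 0.025240224469286372
expected tip px [191.4142 320.9252]
116 224
```

View pics/s4.png

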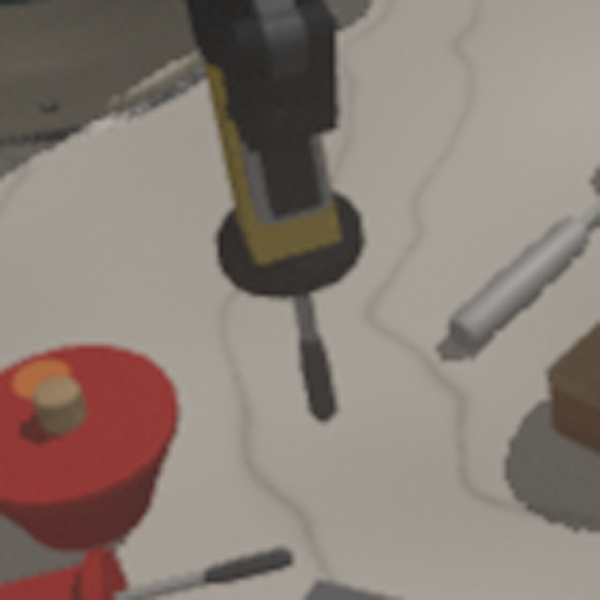

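The crop puts the tip at (191.1,320.8), against (191.4,320.9) expected, so the probe is still straight in the grip. Lowering it into the holder.

Call:
apply_moves(
  xyz=[
    [-0.01,0.004,0],
    [0,0,0.15],
    [0,0,0.15],
    [0,0,0.15],
    [0,0,0.12],
    [0,0,0.07],
    [0,0,0.042],
    [0,0,0.005],
  ],
  rot=[
    [0,0,0],
    [0,0,0],
    [0,0,0],
    [0,0,0],
    [0,0,0],
    [0,0,0],
    [0,0,0],
    [0,0,0],
  ],
  hand=[-1,-1,-1,-1,-1,-1,-1,-1],
)

```text
clock: 25.42
position: [0.4942, -0.3373, 0.1185]
ee_rot: [-0.0, 0.896, 0.444, -0.0]
contact_force: [0.6, 0.9, -0.9]
width: 0.0252
gripper_force: 59.7
```

Call:
apply_moves(
  xyz=[
    [0,0,0],
    [0,0,0],
  ],
  rot=[
    [0,0,0],
    [0,0,0],
  ],
  hand=[-1,-1],
)

```text
clock: 25.68
position: [0.4946, -0.3378, 0.1197]
ee_rot: [0.001, 0.896, 0.443, 0.0]
contact_force: [-0.3, -1.3, -0.8]
width: 0.0253
gripper_force: 59.7
```

Call:
apply_moves(
  xyz=[
    [0,0,0.005],
    [0,0,0.003],
    [0,0,0],
    [0,0,0],
    [0,0,0],
    [0,0,0],
    [0,0,-0.05],
    [0,0,-0.15],
  ],
  rot=[
    [0,0,0],
    [0,0,0],
    [0,0,0],
    [0,0,0],
    [0,0,0],
    [0,0,0],
    [0,0,0],
    [0,0,0],
  ],
  hand=[-1,-1,-1,0,0,0,0,0],
)

```text
clock: 26.68
position: [0.4929, -0.3364, 0.1751]
ee_rot: [-0.003, 0.896, 0.443, -0.001]
contact_force: [0.4, -0.7, 0.4]
width: 0.0426
gripper_force: 0.0
```

Call:
apply_moves(
  xyz=[
    [0,0,-0.18],
    [0,0,-0.18],
    [0,0,-0.08],
    [0,0,0],
    [0,0,0],
  ],
  rot=[
    [0,0,0],
    [0,0,0],
    [0,0,0],
    [0,0,0],
    [0,0,0],
  ],
  hand=[0,0,0,0,0],
)

```text
clock: 27.3
position: [0.4936, -0.3369, 0.3071]
ee_rot: [-0.001, 0.896, 0.443, -0.0]
contact_force: [-0.1, 0.2, -0.6]
width: 0.0428
gripper_force: 0.0
```

```bash
python3 - <<'E'
from h import *
plan([.603,.3537,.31],8); s=status.get_state();print(s["clock"],s["width"])
S=get_image("scene");T=get_image("top")
y=blobs(mask(S,(18,120,60),(32,255,255)));print([(b[0],b[1]) for b in y],[(b[0],b[1]) for b in blobs(mask(T,(18,140,80),(32,255,255)))])
a=cv2.resize(S["pixels"][330:440,150:260],(400,400),interpolation=cv2.INTER_CUBIC)
b=cv2.resize(S["pixels"][110:220,320:430],(400,400),interpolation=cv2.INTER_CUBIC)
cv2.imwrite("pics/s5.png",np.hstack([a,b])[...,::-1])
E
```

```text
pos [ 0.4936 -0.3369  0.3071] yaw x 52.64 F [-0.0575  0.2477 -0.5586] shift share [ 2.051  -1.1072 -0.0074] rows>= 11.187980893118985
 turn about tool z share 0.743924854356192 -44.63549126137152
27.3 0.04282680671933623
[(array([198.2, 368.5]), array([186, 347,  24,  42, 618], dtype=int32))] [(array([501.3, 265.4]), array([489, 258,  25,  18, 224], dtype=int32))]
```

View pics/s5.png

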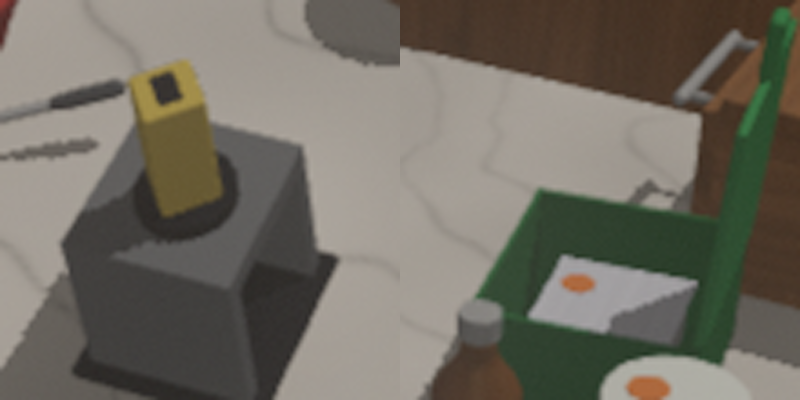

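The left half shows the probe upright with its flange on the plate at about (188,190). The right half shows the lid still open, with its tab at (780,25).

Call:
apply_moves(
  xyz=[
    [0.1465,-0.079,0],
    [0.1465,-0.079,0],
    [0.1465,-0.079,0],
    [0.1465,-0.079,0],
    [0.1465,-0.079,0],
    [0.1465,-0.079,0],
    [0.1465,-0.079,0],
    [0.1465,-0.079,0],
  ],
  rot=[
    [0,0,0],
    [0,0,0],
    [0,0,0],
    [0,0,0],
    [0,0,0],
    [0,0,0],
    [0,0,0],
    [0,0,0],
  ],
  hand=[0,0,0,0,0,0,0,0],
)

```text
clock: 28.4
position: [0.5563, 0.0587, 0.3066]
ee_rot: [-0.001, 0.896, 0.443, -0.001]
contact_force: [-0.6, 0.3, 0.7]
width: 0.0427
gripper_force: 0.0
```

Call:
apply_moves(
  xyz=[
    [0.1465,-0.079,-0.01],
    [0.1465,-0.079,0],
    [0.1465,-0.079,0],
    [0.1465,-0.079,0],
    [0.1465,-0.079,0],
    [0.1465,-0.079,0],
    [0,0,0],
    [0,0,0],
  ],
  rot=[
    [0,0,0],
    [0,0,0],
    [0,0,0],
    [0,0,0],
    [0,0,0],
    [0,0,0],
    [0,0,0.149],
    [0,0,0.149],
  ],
  hand=[0,0,0,0,0,0,0,0],
)

```text
clock: 29.4
position: [0.6033, 0.3539, 0.3085]
ee_rot: [0.0, 0.955, 0.297, -0.002]
contact_force: [0.0, 0.3, -0.8]
width: 0.0427
gripper_force: 0.0
```

Call:
apply_moves(
  xyz=[
    [0,0,0],
    [0,0,0],
    [0,0,0],
    [0,0,0],
    [0,0,0],
  ],
  rot=[
    [0,0,0.149],
    [0,0,0.149],
    [0,0,0.149],
    [0,0,0],
    [0,0,0],
  ],
  hand=[0,0,0,0,0],
)

```text
clock: 30.02
position: [0.6036, 0.3529, 0.3101]
ee_rot: [0.0, 0.998, 0.07, -0.001]
contact_force: [-0.3, 0.7, 0.3]
width: 0.0428
gripper_force: 0.0
```

```bash
python3 - <<'E'
from h import *
plan([.603,.3547,.247],8); s=status.get_state();print(s["clock"],s["width"])
E
```

```text
pos [0.6036 0.3529 0.3101] yaw x 8.06 F [-0.2675  0.737   0.3054] shift share [-0.0009 -0.0063  0.2103] rows>= 1.0097422558786195
 turn about tool z share 0.0010256444642022208 -0.06153866785212969
30.025 0.042827689820323145
```

Call:
apply_moves(
  xyz=[
    [0,-0.006,0.1],
    [0,0,0.08],
    [0,0,0.03],
    [0,0,0],
    [0,0,0],
    [0,0,0],
    [0,0,0],
    [0,0,0],
  ],
  rot=[
    [0,0,0],
    [0,0,0],
    [0,0,0],
    [0,0,0],
    [0,0,0],
    [0,0,0],
    [0,0,0],
    [0,0,0],
  ],
  hand=[0,0,0,0,-1,-1,-1,-1],
  force=30,
)

```text
clock: 31.02
position: [0.6042, 0.355, 0.2495]
ee_rot: [-0.0, 0.998, 0.069, 0.001]
contact_force: [1.5, -0.0, 5.1]
width: 0.0235
gripper_force: 30.2
```

Call:
apply_moves(
  xyz=[
    [-0.0575,0,-0.0037],
    [-0.0575,0,0.002],
    [-0.0571,0,0.0077],
    [-0.0559,0,0.0134],
    [-0.0543,0,0.0189],
    [-0.0522,0,0.0242],
    [-0.0495,0,0.0293],
    [-0.0464,0,0.0341],
  ],
  rot=[
    [0,0,0],
    [0,0,0],
    [0,0,0],
    [0,0,0],
    [0,0,0],
    [0,0,0],
    [0,0,0],
    [0,0,0],
  ],
  hand=[-1,-1,-1,-1,-1,-1,-1,-1],
)

```text
clock: 32.02
position: [0.4764, 0.3367, 0.2112]
ee_rot: [0.0, 0.998, 0.069, 0.002]
contact_force: [1.7, -1.5, 1.3]
width: 0.0234
gripper_force: 29.3
```

Call:
apply_moves(
  xyz=[
    [-0.0427,0,0.0386],
    [-0.0386,0,0.0427],
    [-0.0342,0,0.0463],
    [-0.0294,0,0.0495],
    [-0.0243,0,0.0522],
    [-0.019,0,0.0543],
    [-0.0135,0,0.056],
    [0,0,0],
  ],
  rot=[
    [0,0,0],
    [0,0,0],
    [0,0,0],
    [0,0,0],
    [0,0,0],
    [0,0,0],
    [0,0,0],
    [0,0,0],
  ],
  hand=[-1,-1,-1,-1,-1,-1,-1,-1],
)

```text
clock: 33.02
position: [0.4155, 0.328, 0.1077]
ee_rot: [0.001, 0.998, 0.069, -0.0]
contact_force: [0.4, -1.6, -0.5]
width: 0.0232
gripper_force: 29.4
```

```bash
python3 - <<'E'
from h import *
plan([.4130,.3270,.077],8); s=status.get_state();print(s["clock"],s["width"])
E
```

```text
pos [0.4155 0.328  0.1077] yaw x 7.97 F [ 0.4253 -1.5899 -0.4552] shift share [-0.0087  0.002   0.1023] rows>= 0.49282776509570503
 turn about tool z share -0.000496008001822427 0.029760480109347398
33.025 0.02321950793054569
```

Call:
apply_moves(
  xyz=[
    [-0.006,0,0.05],
    [-0.002,0,0.04],
    [0,0,0.012],
    [0,0,0],
  ],
  rot=[
    [0,0,0],
    [0,0,0],
    [0,0,0],
    [0,0,0],
  ],
  hand=[-1,-1,-1,-1],
)

```text
clock: 33.52
position: [0.4131, 0.3278, 0.0807]
ee_rot: [0.0, 0.998, 0.069, 0.0]
contact_force: [-6.3, -7.3, 24.9]
width: 0.0233
gripper_force: 32.9
```

The 25 N resistance suggests the lid is shut. Releasing and retreating to check.

Call:
apply_moves(
  xyz=[
    [0,0,0],
    [0,0,0],
    [0,0,0],
    [0,0,-0.1],
    [0,0,-0.18],
    [0,0,-0.18],
    [-0.1,0.1,-0.1],
    [-0.1,0.15,0],
  ],
  rot=[
    [0,0,0],
    [0,0,0],
    [0,0,0],
    [0,0,0],
    [0,0,0],
    [0,0,0],
    [0,0,0],
    [0,0,0],
  ],
  hand=[0,0,0,0,0,0,0,0],
)

```text
clock: 34.52
position: [0.3656, 0.2464, 0.248]
ee_rot: [-0.001, 0.998, 0.07, 0.003]
contact_force: [0.8, -1.5, 0.2]
width: 0.0426
gripper_force: 0.0
```

```bash
python3 - <<'E'
from h import *
s=status.get_state();print(s["clock"],s["position"])
S=get_image("scene");T=get_image("top")
for b in blobs(mask(T,(4,120,90),(16,255,255)),60): print(b[0])
a=cv2.resize(S["pixels"],(480,360));b=cv2.resize(S["pixels"][140:240,320:420],(300,360),interpolation=cv2.INTER_CUBIC)
cv2.imwrite("pics/s6.png",np.hstack([a,b])[...,::-1])
E
```

```text
34.525 [0.3656 0.2464 0.248 ]
[ 39.5 196.2]
[270.6 202. ]
[ 39.3 253.3]
[377.5 281.8]
[449.1 386.2]
```

View pics/s6.png

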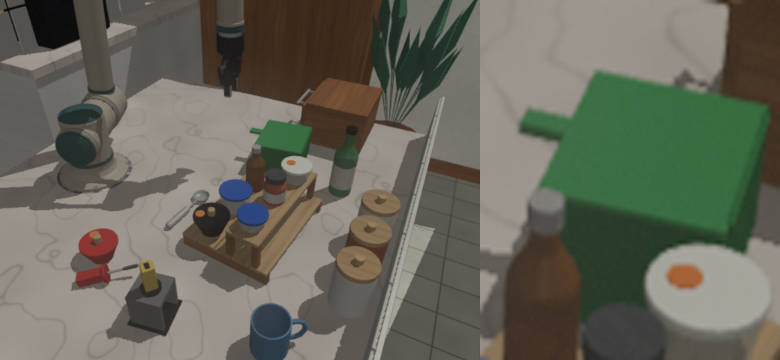

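The picture shows the lid flat on the box and the tab level at (545,122). The probe is upright in its holder, and the dish dots haven't moved. A quick numeric check of the lid corner, then hand in.

```bash
python3 - <<'E'
from h import *
S=get_image("scene")
m=mask(S,(50,80,85),(80,255,255));n,l,st,ce=cv2.connectedComponentsWithStats(m);i=1+st[1:,4].argmax()
ct=max(cv2.findContours((l==i).astype(np.uint8),0,2)[0],key=cv2.contourArea)
print(cv2.approxPolyDP(ct,2,True)[:,0].tolist())
for a in(0,.06,.12):
    for y,n in((.085,"FL"),(-.085,"FR")):
        p=R.from_euler("z",8,degrees=True).apply([-.15*np.cos(a)-.007*np.sin(a),y,0])+[.584,.35,.094+.15*np.sin(a)+.007*np.cos(a)]
        print(a,n,proj(S,p))
E
```

```text
[[334, 173], [347, 177], [340, 191], [401, 204], [415, 170], [359, 160], [350, 173]]
0 FL [357.7989 158.2756]
0 FR [337.6753 191.6203]
0.06 FL [357.947  155.1408]
0.06 FR [337.7492 188.3116]
0.12 FL [358.2999 152.0364]
0.12 FR [338.0465 185.0376]
```

Corners match angle 0. Signing off.

```bash
python3 -c "
from rig import job
print(job.sign_off())"
```

```text
the job is handed in; nothing more can be done
None
```

The job is handed in (no verdict came back): all three dots were pressed in order, the probe is back upright in its holder, the lid is shut, and no dish or listed bystander appears shifted; the red look-alike, which stood balanced on its tip, toppled early on without my gripper going near it.

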